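# Crack the stuck lid of the tab canister and hold it ajar

## Robot

A 6-joint arm with a two-finger parallel gripper is mounted at the origin on the work surface. World frame = base frame: x ahead of the robot, y to its left, z up, the work surface at z = 0. Lengths are in m, angles in rad, forces in N, time in s.
With the tool pointing down it reaches from about 0.325 to 0.875 m from the base axis. Payload 4.4 kg.
Tool frame: the origin (TCP) lies at the very end of the fingers, on their centre line; the grasp point (between the pads) lies ctrl.grip_depth behind it (ctrl.grip_depth is the distance from the TCP to the grasp point, in m); y points along the fingers, x is the direction in which the jaws open and shut, and the axes are right-handed (so a half turn about y gives the same grasp; the last joint's range is limited). The gripper opens to 85 mm and grips with 20 to 120 N. Pads are 22 mm wide; open, the fingers measure 114 mm over their backs; the gripper's body (76 mm by 85 mm) begins 54 mm behind the grasp point. The pads swing forward as they close: fully open they stand 13 mm farther back than shut.
Start: joints at [1.034, 0.207, 1.542, -0, 1.393, -0.15], TCP at [0.216, 0.533, 0.231] pointing down, gripper open.
Joint ranges: [-2.73, 2.73], [-0.86, 2.22], [0.23, 2.46], [-1.11, 4.25], [0.08, 2.63], [-2.82, 2.82]. Speed limits (rad/s): [2.79, 2.79, 3.14, 3.14, 3.14, 3.14].

## Interface

Orientations are given as a 3x3 rotation matrix whose columns are the frame's x, y, z axes.
In Python, from bench import ctrl, cams gives the robot as it stands. The module is installed in compiled form; this text tells all that it offers.
- The arm moves only by the tool move_arm, never from a script. Its arguments are lists of equal length, an entry for each row: "claw": the closure, from -1 (fully open) to 1 (shut); "offset": the shift along the tool's x, y, z in mm, a list of three; "roll": the turn about the tool's y in units of 6 degrees (1.0 is 6 degrees). In form: {"claw": [claw, ...], "offset": [[x, y, z], ...], "roll": [roll, ...]}. A call has 1 to 20 rows; each row is the pose to reach, as a shift and turn from the pose commanded when the call began, along the tool's axes at that moment; what a row does not reach only later rows make up. A row lasts 1/12 s, in which the tool goes at most 41.7 mm and 7.16 degrees, less where a joint would pass 70% of its speed; a pose out of reach is approached as far as the arm can. A call with a gripper value outside its range is refused whole. The fingers move at their own pace and stop on an object; "grip_force" is the grip in N (left out, the last holds). Time passes only in rows, so rows that repeat a pose let the fingers close. It gives the time, the measured TCP pose, the force and the opening at its end, in the units of the state.
- ctrl.observe(): the state, without advancing time (a new reading comes with each control period).
- cams.camera(name): name is "side" or "top"; returns a dict with "pixels" (480x640x3 uint8, blue, green, red), "depth" (480x640 float32, m along the optical axis (not along the pixel's ray), 0 where there is no reading), "fx", "fy", "cx", "cy" (pixels), "xyz" and "orientation" of the camera in the world. Camera axes: x right, y down, z forward; pixel columns grow to the right and rows downward; lengths in m; the calibration is good to about 2 mm. A picture is of the moment at which its call begins.
- ctrl.close_job(): hands the job in, once; it reports no verdict.
The state is a dict: "time": time; "q": joint angles; "qd": joint speeds; "joint_torque": joint torques, N m; "position": TCP position; "ee_rot": TCP orientation; "wrist_force": force on the tool from outside, world axes, zero at the start; "ft_torque": the same for the moment, N m; "finger_gap": finger opening in m.
Only numpy, scipy, OpenCV 4.12 (cv2) and the standard library are available. Lean on these libraries where they do the work, as an engineer would, in place of code of your own. Each camera call takes 0.05 s, during which the arm holds its last target.

## Task

Swing the grey storage bay's front door wide open by its bar handle, then take the tongue of the canister inside and pull its stuck lid up until the seal gives, without letting the lid fly open. Finish while still holding the lid slightly open, its front edge about 3 cm above the rim and still, so that the canister can air and a colleague can pick a tab out; leave the door open and do not let go. Leave the other things on the bench and in the bay where they are.

Things in the scene. Friction and masses are not known exactly. Their poses are not given: they have to be found in the camera images.
- bay: Open-topped bay of grey sheet steel, fixed to the bench, 215 mm deep (x), 216 mm wide (y). Origin: on the bench, 115 mm behind its front edge, mid-width; -x points out of the doorway. Floor, side and back walls are 6 mm thick, the walls 100 mm high; only the front 30 mm of the sides rise to 185 mm, with a thin rail sloping back from their tops. The door covers the whole front, 185 mm high.
- bay_door (a joint): Opening angle of the bay's front door in rad: 0 shut, up to 1.9; the free edge swings out towards the robot (clockwise seen from above). It may start slightly ajar, turns with light friction and stays where it is left. Panel 216 mm wide, 12 mm thick, hinged upright at the bay's left (+y) front edge. Wide open is above 1.0.
- door_hinge (a point): Point on the door's upright hinge line, in the panel's mid-thickness, at the height of the handle bar. Its axes turn with the door: x is the panel's normal, pointing into the bay when shut; y runs along the panel from its free edge towards the hinge.
- door_handle (a point): Middle of the door's handle: a level round steel bar, 12 mm thick, 96 mm long, parallel to the panel, on posts 80 mm apart. Its centre line is 45 mm in front of the panel's outer face (51 mm from mid-thickness), 140 mm from the hinge line, 170 mm above the bench, 15 mm below the door's top. Same axes as door_hinge. From above a finger fits between bar and panel.
- canister: Round aluminium canister, 96 mm across, standing fixed on the bay's floor, roughly in the middle. Origin: centre of its underside; z up; -x points to the side where the lid's tongue sticks out (towards the doorway). Its rim is 98 mm above its origin; with the lid 114 mm. The forces on it include those on its lid.
- lid (a joint): Opening angle of the canister's lid in rad, 0 shut. Level hinge at the canister's back: 54 mm behind (+x) its axis, 104 mm above its origin, parallel to its y. Sticky seal: the pull at the tongue peaks at about 10 to 15 N within the first 0.04 rad (6 mm); past 0.1 rad it is 1 to 2 N (weight; let go, it drops to 0.1 or less). 0.28 rad lifts the front edge 30 mm; past 0.55 it has flown open.
- lid_grip (a point): Grip point in the middle of the lid's steel pull tongue (16 mm wide, 12 mm high), which sticks out of the lid's front edge; 139 mm from the hinge line towards -x and 3 mm above it, 113 mm above the bench when shut; 34 mm in front of the lid, 15 mm short of the free end. 80 mm is free below it. Pinch it across its width from above. Axes turn with the lid: x back towards the hinge, y left across it.
- hammer: Bystander: wooden-handled hammer, 270 mm long, lying beside the bay on the right. Leave it.
- spray_can: Bystander: upright can 54 mm across, 160 mm high, left of the bay. Leave it.
- tab: Bystander: white plastic pulling tab, 24 mm across, 32 mm high, upright on the bay's floor in its back right corner. Leave it.
- tape_roll: Bystander: roll of tape, 96 mm across, 24 mm high, lying left of the bay. Leave it.
- tap_pin: Bystander: aluminium tap-down pin 14 mm thick, 130 mm long, lying on the bench to the right. Leave it.
- tin: Bystander: closed aluminium tin, 100 mm across, 95 mm high, with no tongue, standing to the right of the bay. Leave it.
- sand_block: Bystander: black rubber sanding block, 110 x 60 x 35 mm, on the bench to the left. Leave it.

How it is judged:
By the outcome, as a careful person would: the job done as asked, in the order asked, and still so for the second after the job is handed in, while the arm keeps its last pose, push and grip.
It also fails if it takes over 48 s, if anything falls off the work surface, if the arm or the gripper's body presses on something with over 40 N, if the wrist force passes 120 N, or if a joint passes its speed limit or range.

## Working session

There is one attempt and no reset: what is moved stays moved. The work goes in short steps, Python scripts to look and compute and a tool call to move; the robot and the scene stay as the last step left them, time stands still between calls to the robot, and variables do not carry over. Pictures are saved under pics/ and viewed, and the job is handed in when it is done.

Besides the shell and the picture viewer there is one more tool, called after "Emit:" as name([rows], argument=value, ...), one row to a line, values as JSON. move_arm: Moves the arm, as the interface text tells. Its arguments: {"type":"object","properties":{"claw":{"type":"array"},"offset":{"type":"array"},"roll":{"type":"array"},"grip_force":{"type":"number"}},"required":["claw","offset","roll"]}

```bash
mkdir -p pics
cat > h.py <<'E'
import numpy as np, cv2
from bench import ctrl, cams
def grab(n,tag):
    c=cams.camera(n); cv2.imwrite(f'pics/{tag}.png',c['pixels']); np.savez(f'pics/{tag}.npz',**{k:np.array(v) for k,v in c.items()}); return c
def cloud(c):
    d=c['depth']; v,u=np.mgrid[0:480,0:640]
    p=np.stack([(u-c['cx'])/c['fx']*d,(v-c['cy'])/c['fy']*d,d],-1)
    R=np.array(c['orientation']).reshape(3,3)
    w=p@R.T+np.array(c['xyz']); w[d<=0]=np.nan; return w
def st():
    o=ctrl.observe()
    for k in ['time','q','position','ee_rot','wrist_force','finger_gap']: print(k,np.round(o[k],4).tolist())
    return o
E
python3 - <<'E'
from h import *
for n in ['top','side']:
    c=grab(n,n+'0'); print(n,np.round(c['xyz'],3),np.round(c['orientation'],3).tolist(),c['fx'])
st(); print(ctrl.grip_depth)
E
```

```text
top [ 0.314 -0.034  1.25 ] [[0.022, -0.974, 0.227], [-1.0, -0.02, 0.011], [-0.006, -0.227, -0.974]] 481.42253835995086
side [ 0.477 -1.002  0.984] [[0.993, -0.079, 0.085], [-0.116, -0.658, 0.744], [-0.003, -0.749, -0.662]] 501.77077952059176
time 0.1
q [1.0345, 0.2073, 1.5428, -0.0, 1.3935, -0.1505]
position [0.216, 0.5321, 0.2302]
ee_rot [[0.3763, -0.001, -0.9265], [0.9265, -0.0018, 0.3763], [-0.002, -1.0, 0.0003]]
wrist_force [0.5235, -0.314, 0.2263]
finger_gap 0.0854
0.0187
```

View pics/top0.png

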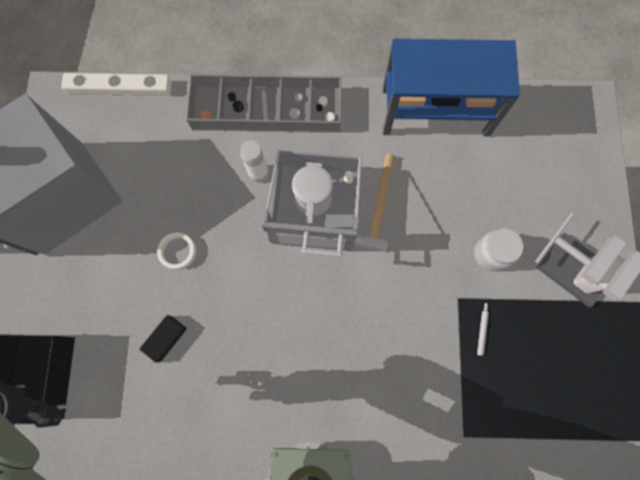

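View pics/side0.png

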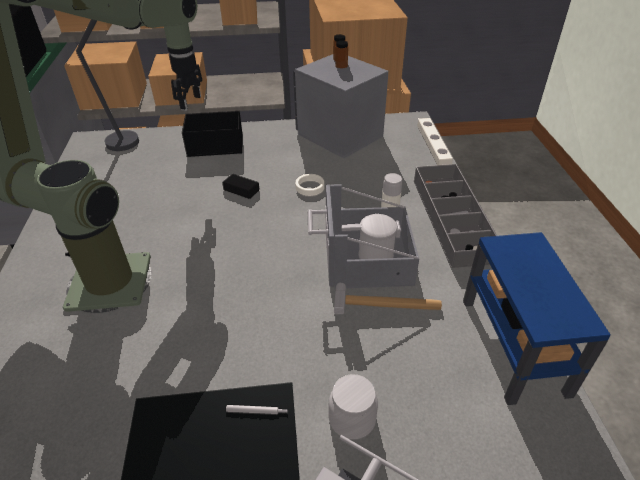

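The top view shows the bay at (268-360, 150-250), with its bar handle around (323, 245). The canister lid is at (312, 183), its tongue points down to (310, 215), and the tab is at (348, 177). In the side view the handle is at (317, 220). Next I'll measure.

Run:
```python
from h import *
for n in ['top','side']:
    c={k:v for k,v in np.load(f'pics/{n}0.npz').items()}
    w=cloud(c)
    roi=(240,130,140,140) if n=='top' else (290,170,140,130)
    x,y,a,b=roi
    cv2.imwrite(f'pics/{n}0c.png',cv2.resize(c['pixels'][y:y+b,x:x+a],None,fx=4,fy=4,interpolation=cv2.INTER_CUBIC))
    m=np.zeros((480,640),bool); m[y:y+b,x:x+a]=1
    P=w[m]
    # high points: handle/door top/posts
    def show(lbl,sel):
        Q=P[sel]
        if len(Q): print(n,lbl,len(Q),'min',np.round(np.nanmin(Q,0),3),'max',np.round(np.nanmax(Q,0),3),'med',np.round(np.nanmedian(Q,0),3))
    z=P[:,2]
    for lo,hi in [(.16,.18),(.18,.2),(.095,.105),(.105,.116),(.116,.13)]: show((lo,hi),(z>lo)&(z<hi))
w=cloud({k:v for k,v in np.load('pics/top0.npz').items()})
for v in range(146,256,4):
    print(v,[ '%d,%d,%d'%tuple(np.nan_to_num(1000*w[v,u])) for u in (300,306,311,315,330,345)])
```

```text
top (0.16, 0.18) 777 min [ 0.538 -0.104  0.16 ] max [0.824 0.184 0.18 ] med [0.589 0.009 0.172]
top (0.18, 0.2) 566 min [ 0.549 -0.1    0.18 ] max [0.644 0.116 0.191] med [0.6   0.01  0.184]
top (0.095, 0.105) 532 min [ 0.586 -0.115  0.095] max [0.83  0.182 0.105] med [0.783 0.038 0.099]
top (0.105, 0.116) 397 min [ 0.586 -0.112  0.105] max [0.821 0.185 0.116] med [0.719 0.016 0.113]
top (0.116, 0.13) 1407 min [ 0.585 -0.111  0.116] max [0.803 0.183 0.13 ] med [0.726 0.011 0.12 ]
side (0.16, 0.18) 620 min [ 0.537 -0.106  0.16 ] max [0.826 0.188 0.18 ] med [0.614 0.005 0.172]
side (0.18, 0.2) 356 min [ 0.543 -0.105  0.18 ] max [0.646 0.12  0.192] med [ 0.6   -0.006  0.187]
side (0.095, 0.105) 834 min [ 0.586 -0.115  0.095] max [0.828 0.162 0.105] med [ 0.739 -0.028  0.101]
side (0.105, 0.116) 361 min [ 0.585 -0.116  0.105] max [0.825 0.167 0.116] med [ 0.724 -0.012  0.111]
side (0.116, 0.13) 1079 min [ 0.586 -0.113  0.116] max [0.823 0.16  0.13 ] med [0.727 0.008 0.121]
146 ['885,49,2', '889,32,-4', '886,18,1', '889,7,-3', '889,-34,-2', '889,-76,0']
150 ['875,49,-2', '874,32,2', '875,
[... 1568 characters left out ...]
6,-78,6']
226 ['603,30,187', '603,16,188', '604,5,185', '653,1,7', '655,-38,3', '655,-78,7']
230 ['595,30,184', '596,16,181', '594,4,187', '595,-4,183', '596,-38,185', '596,-72,185']
234 ['595,32,147', '587,16,177', '593,5,155', '0,0,0', '590,-38,172', '588,-72,182']
238 ['594,34,110', '579,16,172', '592,6,120', '590,-2,127', '590,-38,133', '586,-74,150']
242 ['594,36,69', '569,16,172', '592,8,79', '592,-1,80', '588,-39,100', '587,-75,105']
246 ['596,39,15', '560,15,172', '591,9,36', '591,-1,38', '588,-39,53', '587,-77,62']
250 ['588,39,0', '550,15,174', '550,4,174', '551,-4,171', '590,-40,-1', '587,-79,17']
254 ['577,39,0', '578,23,-1', '542,3,172', '542,-5,171', '542,-39,174', '580,-80,0']
```

```bash
sleep 0.1
```

```text
(no output)
```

View pics/top0c.png

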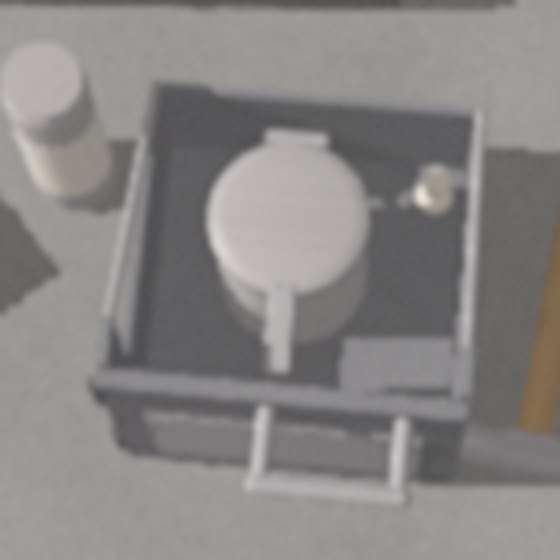

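View pics/side0c.png

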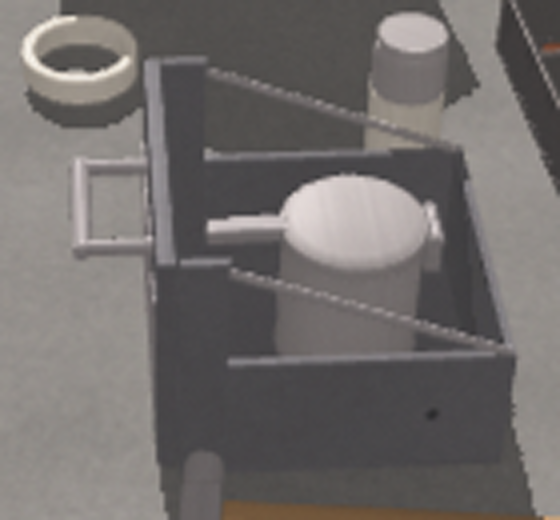

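Run:
```python
from h import *
A={}
for n in ['top','side']:
    w=cloud({k:v for k,v in np.load(f'pics/{n}0.npz').items()}); A[n]=w
    P=w.reshape(-1,3); P=P[~np.isnan(P).any(1)]
    def line(lbl,Q,dep,ind):
        for _ in range(4):
            k=np.polyfit(Q[:,ind],Q[:,dep],1); r=Q[:,dep]-np.polyval(k,Q[:,ind]); Q=Q[abs(r)<max(2.0*r.std(),.002)]
        print(n,lbl,len(Q),'slope %.4f c0 %.4f'%tuple(k),'sd %.4f'%r.std(),'min',Q.min(0).round(4),'max',Q.max(0).round(4),'mean',Q.mean(0).round(4))
    b=lambda x0,x1,y0,y1,z0,z1:P[(P[:,0]>x0)&(P[:,0]<x1)&(P[:,1]>y0)&(P[:,1]<y1)&(P[:,2]>z0)&(P[:,2]<z1)]
    line('bar',b(.535,.556,-.12,.06,.155,.185),0,1)
    line('doortop',b(.585,.61,-.12,.13,.182,.195),0,1)
    if n=='top': line('doorface',b(.58,.602,-.1,.1,.03,.15),0,1)
    line('backtop',b(.81,.84,-.08,.08,.095,.105),0,1)
    if n=='top': line('back',b(.80,.83,-.1,.1,.02,.09),0,1)
    line('rwall',b(.66,.8,-.13,-.085,.096,.105),1,0)
    line('lwall',b(.66,.8,.08,.14,.096,.105),1,0)
    line('tongue',b(.625,.675,-.02,.04,.105,.13),1,0)
    L=b(.68,.80,-.06,.07,.11,.13); print('lid',L.min(0),L.max(0),len(L))
    c,r=cv2.minEnclosingCircle((L[(L[:,0]<.775)][:,:2]*1000).astype(np.float32)); print(c,r)
    T=b(.62,.69,-.02,.04,.105,.13);print('tongue ext',T.min(0),np.percentile(T,[2,50,98],axis=0).round(4).tolist())
```

```text
top bar 217 slope 0.0649 c0 0.5471 sd 0.0034 min [ 0.5377 -0.067   0.1674] max [0.5545 0.0272 0.18  ] mean [ 0.5458 -0.0207  0.174 ]
top doortop 415 slope 0.0700 c0 0.5984 sd 0.0034 min [ 0.5857 -0.0981  0.182 ] max [0.6099 0.1132 0.1895] mean [0.5987 0.0054 0.1848]
top doorface 821 slope 0.0713 c0 0.5922 sd 0.0009 min [ 0.5847 -0.0986  0.03  ] max [0.601  0.0998 0.1498] mean [0.5923 0.0022 0.0958]
top backtop 168 slope 0.0696 c0 0.8185 sd 0.0021 min [ 0.8115 -0.0789  0.0952] max [0.8271 0.0784 0.1042] mean [0.8185 0.0011 0.0993]
top back 674 slope 0.0687 c0 0.8164 sd 0.0009 min [ 0.8082 -0.0995  0.02  ] max [0.8245 0.0954 0.0899] mean [ 0.8162 -0.0031  0.0581]
top rwall 32 slope -0.0614 c0 -0.0589 sd 0.0006 min [ 0.6617 -0.1092  0.096 ] max [ 0.7955 -0.1     0.1038] mean [ 0.7163 -0.1028  0.0997]
top lwall 109 slope -0.0814 c0 0.1632 sd 0.0018 min [0.6606 0.0969 0.096 ] max [0.7947 0.112  0.1043] mean [0.7205 0.1045 0.0998]
top tongue 119 slope -0.0705 c0 0.0589 sd 0.0047 min [0.6318 0.0042 0.1097] max [0.6748 0.0209 0.1224] mean [0.6525 0.0129 0.1178]
lid [ 0.68034097 -0.03927332  
[... 616 characters left out ...]
ean [ 0.8174 -0.0037  0.1013]
side rwall 144 slope -0.0677 c0 -0.0571 sd 0.0021 min [ 0.6617 -0.1142  0.096 ] max [ 0.7993 -0.0981  0.105 ] mean [ 0.7324 -0.1067  0.1006]
side lwall 121 slope -0.0663 c0 0.1521 sd 0.0021 min [0.6625 0.0966 0.096 ] max [0.7992 0.1108 0.1048] mean [0.729  0.1036 0.1003]
side tongue 93 slope -0.0422 c0 0.0371 sd 0.0033 min [0.6313 0.0033 0.109 ] max [0.6749 0.0168 0.1254] mean [0.653  0.0094 0.1181]
lid [ 0.6805227  -0.04231673  0.1100011 ] [0.78894908 0.06037951 0.12803641] 807
(731.9302368164062, 8.947834014892578) 52.543907165527344
tongue ext [ 0.63130891 -0.017908    0.1088583 ] [[0.6323, -0.0144, 0.1094], [0.6637, 0.0091, 0.1192], [0.6895, 0.0261, 0.1243]]
```

```bash
cat >> h.py <<'E'
def to(p,yaw):
    """offset (mm, tool axes) and roll units from measured pose to TCP p with tool-x yaw (deg)"""
    o=ctrl.observe(); R=np.array(o['ee_rot']).reshape(3,3); d=np.array(p)-np.array(o['position'])
    y0=np.degrees(np.arctan2(R[1,0],R[0,0])); dy=(yaw-y0+180)%360-180
    print('time',o['time'],'off',np.round(R.T@d*1000,1).tolist(),'roll',round(-dy/6,2),'yaw now',round(y0,2),'F',np.round(o['wrist_force'],1).tolist(),'gap',round(o['finger_gap'],4),'pos',np.round(o['position'],4).tolist())
def tilt():
    R=np.array(ctrl.observe()['ee_rot']).reshape(3,3); print('tool y',R[:,1].round(4))
E
python3 -c "
from h import *
to([.546,-.022,.25],-4)"
```

```text
time 0.1 off [-389.3, -19.1, -514.2] roll 11.98 yaw now 67.9 F [0.5, -0.3, 0.2] gap 0.0854 pos [0.216, 0.5321, 0.2302]
```

Emit:
move_arm([
  [-22,-1,-29],
  [-44,-2,-58],
  [-66,-3,-87],
  [-88,-4,-116],
  [-110,-5,-145],
  [-132,-6,-174],
  [-154,-7,-203],
  [-176,-8,-232],
  [-198,-10,-261],
  [-220,-11,-290],
  [-242,-12,-319],
  [-264,-13,-348],
  [-286,-14,-377],
  [-308,-15,-406],
  [-330,-16,-436],
  [-352,-17,-465],
  [-372,-18,-491],
  [-389,-19,-514],
  [-389,-19,-514],
  [-389,-19,-514],
], claw=[0.06,0.06,0.06,0.06,0.06,0.06,0.06,0.06,0.06,0.06,0.06,0.06,0.06,0.06,0.06,0.06,0.06,0.06,0.06,0.06], roll=[0.7,1.4,2.1,2.8,3.5,4.2,4.9,5.6,6.3,7,7.7,8.4,9.1,9.8,10.5,11.2,11.7,12,12,12], grip_force=30)

```text
time: 1.77
position: [0.5463, -0.0223, 0.2495]
ee_rot: [[0.997, -0.001, 0.074], [-0.074, 0.001, 0.997], [-0.001, -1.0, 0.0]]
wrist_force: [-1.0, -0.1, 0.1]
finger_gap: 0.0401
```

```bash
python3 -c "
from h import *
st();tilt();to([.546,-.022,.151],-4)"
```

```text
time 1.7667
q [-0.1993, 0.1336, 1.588, 0.0003, 1.4215, -0.1252]
position [0.5463, -0.0223, 0.2495]
ee_rot [[0.9973, -0.0014, 0.0741], [-0.0741, 0.0006, 0.9973], [-0.0015, -1.0, 0.0005]]
wrist_force [-1.0024, -0.0786, 0.0832]
finger_gap 0.0401
tool y [-1.4e-03  6.0e-04 -1.0e+00]
time 1.7667 off [-0.2, 98.5, 0.3] roll -0.04 yaw now -4.25 F [-1.0, -0.1, 0.1] gap 0.0401 pos [0.5463, -0.0223, 0.2495]
```

Emit:
move_arm([
  [0,20,0],
  [0,40,0],
  [0,55,0],
  [0,65,0],
  [0,75,0],
  [0,85,0],
  [0,95,0],
  [0,98,0],
  [0,98,0],
], claw=[0.06,0.06,0.06,0.06,0.06,0.06,0.06,0.06,0.06], roll=[0,0,0,0,0,0,0,0,0])

```text
time: 2.52
position: [0.5455, -0.0208, 0.1512]
ee_rot: [[0.997, -0.002, 0.071], [-0.071, 0.0, 0.997], [-0.002, -1.0, 0.0]]
wrist_force: [-0.2, 0.6, -0.5]
finger_gap: 0.0403
```

```bash
python3 -c "
from h import *
c=grab('top','top1');cv2.imwrite('pics/top1c.png',cv2.resize(c['pixels'][130:290,240:400],None,fx=3.5,fy=3.5,interpolation=cv2.INTER_CUBIC))
c=grab('side','side1');cv2.imwrite('pics/side1c.png',cv2.resize(c['pixels'][120:290,250:430],None,fx=3.5,fy=3.5,interpolation=cv2.INTER_CUBIC))
to([.546,-.022,.151],-4)"
```

```text
time 2.6167 off [-0.5, 1.6, -0.9] roll -0.02 yaw now -4.1 F [0.2, -0.1, 0.6] gap 0.0401 pos [0.5466, -0.0212, 0.1526]
```

View pics/side1c.png

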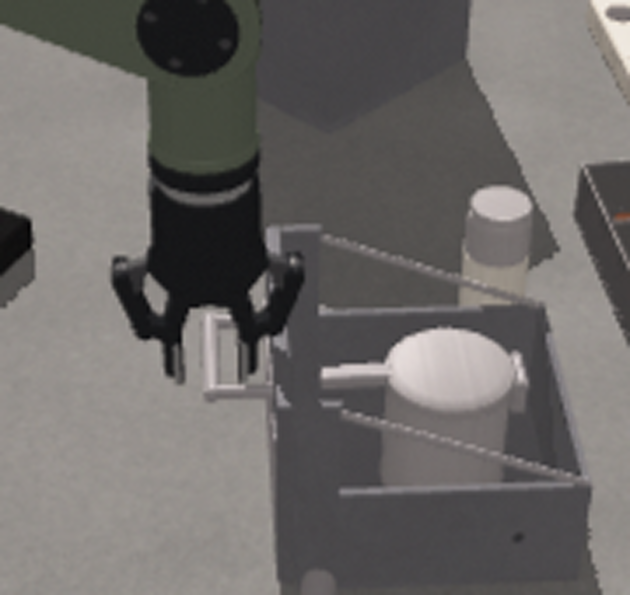

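The fingers straddle the bar: the outer finger is at (175, 355) in the crop, the bar at (210, 350), and the inner finger at (245, 355) between bar and panel. Now I'll close on the bar.

Emit:
move_arm([
  [0,0,0],
  [0,0,0],
  [0,0,0],
  [0,0,0],
  [0,0,0],
  [0,0,0],
], claw=[0.4,0.7,0.9,0.9,0.9,0.9], roll=[0,0,0,0,0,0])

```text
time: 3.12
position: [0.5468, -0.0213, 0.1531]
ee_rot: [[0.997, 0.001, 0.072], [-0.072, -0.001, 0.997], [0.001, -1.0, -0.0]]
wrist_force: [-0.9, -0.0, 4.2]
finger_gap: 0.0109
```

Run:
```python
from h import *
st()
o=ctrl.observe();R=np.array(o['ee_rot']).reshape(3,3);p0=np.array(o['position'])
# hinge: from handle 51 along normal, 140 along +y of the panel
yaw=-.0705
n=np.array([np.cos(yaw),np.sin(yaw),0]);t=np.array([-n[1],n[0],0])
H=p0+.051*n+.140*t; print('hinge',H)
for th in np.arange(.08,1.361,.08):
    c,s=np.cos(-th),np.sin(-th); Z=np.array([[c,-s,0],[s,c,0],[0,0,1]])
    p=H+Z@(p0-H); print('%.2f'%th,np.round(R.T@(p-p0)*1000,0).tolist(),'roll %.2f'%(np.degrees(th)/6),p.round(3))
```

```text
time 3.1167
q [-0.1971, 0.2246, 1.6903, -0.0003, 1.2252, -0.1253]
position [0.5468, -0.0213, 0.1531]
ee_rot [[0.9974, 0.0014, 0.0716], [-0.0716, -0.0006, 0.9974], [0.0015, -1.0, -0.0004]]
wrist_force [-0.8534, -0.0198, 4.1779]
finger_gap 0.0109
hinge [0.60751106 0.11471672 0.15314779]
0.08 [-11.0, -0.0, 5.0] roll 0.76 [ 0.536 -0.016  0.153]
0.16 [-22.0, -0.0, 10.0] roll 1.53 [ 0.526 -0.01   0.153]
0.24 [-32.0, -0.0, 16.0] roll 2.29 [ 0.516 -0.003  0.153]
0.32 [-41.0, -0.0, 23.0] roll 3.06 [0.507 0.005 0.153]
0.40 [-51.0, -0.0, 31.0] roll 3.82 [0.499 0.013 0.153]
0.48 [-59.0, -0.0, 39.0] roll 4.58 [0.491 0.022 0.153]
0.56 [-67.0, -0.0, 48.0] roll 5.35 [0.484 0.032 0.153]
0.64 [-74.0, -0.0, 58.0] roll 6.11 [0.478 0.042 0.153]
0.72 [-80.0, -0.0, 68.0] roll 6.88 [0.472 0.052 0.153]
0.80 [-85.0, -0.0, 79.0] roll 7.64 [0.468 0.063 0.153]
0.88 [-90.0, -0.0, 90.0] roll 8.40 [0.464 0.075 0.153]
0.96 [-93.0, -0.0, 101.0] roll 9.17 [0.461 0.086 0.153]
1.04 [-96.0, -0.0, 113.0] roll 9.93 [0.459 0.098 0.153]
1.12 [-97.0, -0.0, 125.0] roll 10.70 [0.459 0.11  0.153]
1.20 [-98.0, -0.0, 137.0] roll 11.46 [0.459 0.122 0.153]
1.28 [-98.0, -0.0, 149.0] roll 12.22 [0.46  0.134 0.153]
1.36 [-97.0, -0.0, 160.0] roll 12.99 [0.462 0.146 0.153]
```

Emit:
move_arm([
  [-5,0,2],
  [-11,0,5],
  [-16,0,7],
  [-22,0,10],
  [-27,0,13],
  [-32,0,16],
  [-37,0,19],
  [-41,0,23],
  [-46,0,27],
  [-51,0,31],
  [-59,0,39],
  [-59,0,39],
], claw=[0.9,0.9,0.9,0.9,0.9,0.9,0.9,0.9,0.9,0.9,0.9,0.9], roll=[0.38,0.76,1.15,1.53,1.9,2.29,2.7,3.06,3.45,3.82,4.58,4.58])

```text
time: 4.12
position: [0.4895, 0.0229, 0.1531]
ee_rot: [[0.851, -0.0, 0.525], [-0.525, 0.0, 0.851], [-0.0, -1.0, 0.0]]
wrist_force: [-1.9, -1.4, 5.4]
finger_gap: 0.0114
```

Run:
```python
from h import *
o=st()
R=np.array(o['ee_rot']).reshape(3,3);p1=np.array(o['position']);print('yaw',np.degrees(np.arctan2(R[1,0],R[0,0])))
H=np.array([.6075,.1147,p1[2]]);print('radius',np.linalg.norm(p1-H),np.hypot(.051,.140), 'angle moved',np.degrees(np.arctan2(*(p1-H)[1::-1])-np.arctan2(-.0213-.1147,.5468-.6075)))
for th in np.arange(.04,.85,.04):
    c,s=np.cos(-th),np.sin(-th); Z=np.array([[c,-s,0],[s,c,0],[0,0,1]])
    print('%.2f'%th,np.round(R.T@(H+Z@(p1-H)-p1)*1000,0).tolist(),'roll %.2f'%(np.degrees(th)/6))
```

```text
time 4.1167
q [-0.1303, 0.1081, 1.827, 0.0004, 1.2066, 0.4223]
position [0.4895, 0.0229, 0.1531]
ee_rot [[0.8511, -0.0, 0.525], [-0.525, 0.0004, 0.8511], [-0.0002, -1.0, 0.0003]]
wrist_force [-1.8689, -1.4492, 5.4171]
finger_gap 0.0114
yaw -31.668851218048964
radius 0.1495033938523403 0.14900000000000002 angle moved -28.07592820088779
0.04 [-6.0, 0.0, 2.0] roll 0.38
0.08 [-11.0, 0.0, 5.0] roll 0.76
0.12 [-16.0, 0.0, 7.0] roll 1.15
0.16 [-22.0, 0.0, 10.0] roll 1.53
0.20 [-27.0, 0.0, 13.0] roll 1.91
0.24 [-32.0, 0.0, 16.0] roll 2.29
0.28 [-37.0, 0.0, 20.0] roll 2.67
0.32 [-41.0, 0.0, 24.0] roll 3.06
0.36 [-46.0, 0.0, 27.0] roll 3.44
0.40 [-50.0, 0.0, 31.0] roll 3.82
0.44 [-55.0, 0.0, 36.0] roll 4.20
0.48 [-59.0, 0.0, 40.0] roll 4.58
0.52 [-63.0, 0.0, 44.0] roll 4.97
0.56 [-66.0, 0.0, 49.0] roll 5.35
0.60 [-70.0, 0.0, 54.0] roll 5.73
0.64 [-73.0, 0.0, 59.0] roll 6.11
0.68 [-76.0, 0.0, 64.0] roll 6.49
0.72 [-79.0, 0.0, 69.0] roll 6.88
0.76 [-82.0, 0.0, 75.0] roll 7.26
0.80 [-85.0, 0.0, 80.0] roll 7.64
0.84 [-87.0, 0.0, 85.0] roll 8.02
```

Emit:
move_arm([
  [-6,0,2],
  [-11,0,5],
  [-16,0,7],
  [-22,0,10],
  [-27,0,13],
  [-32,0,16],
  [-37,0,20],
  [-41,0,24],
  [-46,0,27],
  [-50,0,31],
  [-55,0,36],
  [-59,0,40],
  [-66,0,49],
  [-70,0,54],
  [-73,0,59],
  [-79,0,69],
  [-82,0,75],
  [-85,0,80],
  [-87,0,85],
  [-87,0,85],
], claw=[0.9,0.9,0.9,0.9,0.9,0.9,0.9,0.9,0.9,0.9,0.9,0.9,0.9,0.9,0.9,0.9,0.9,0.9,0.9,0.9], roll=[0.38,0.76,1.15,1.53,1.91,2.29,2.67,3.06,3.44,3.82,4.2,4.58,5.35,5.73,6.11,6.88,7.26,7.64,8.02,8.02])

```text
time: 5.78
position: [0.4586, 0.1417, 0.1531]
ee_rot: [[0.179, -0.004, 0.984], [-0.984, 0.002, 0.179], [-0.003, -1.0, -0.004]]
wrist_force: [-7.2, 2.2, 10.9]
finger_gap: 0.0107
```

Emit:
move_arm([
  [0,0,0],
  [0,0,0],
  [0,0,0],
  [0,0,0],
  [0,-15,0],
  [0,-35,0],
  [0,-60,0],
], claw=[0.7,0.4,0.3,0.3,0.3,0.3,0.3], roll=[0,0,0,0,0,0,0])

```text
time: 6.37
position: [0.4592, 0.1395, 0.2109]
ee_rot: [[0.178, -0.005, 0.984], [-0.984, -0.001, 0.178], [-0.0, -1.0, -0.005]]
wrist_force: [0.7, -0.9, -0.4]
finger_gap: 0.0298
```

Run:
```python
from h import *
c=grab('top','top2');cv2.imwrite('pics/top2c.png',cv2.resize(c['pixels'][130:330,200:420],None,fx=3,fy=3,interpolation=cv2.INTER_CUBIC))
st()
```

```text
time 6.4167
q [0.1147, 0.0183, 1.7791, -0.0001, 1.3367, 1.5061]
position [0.4634, 0.1401, 0.2177]
ee_rot [[0.1784, 0.0075, 0.9839], [-0.984, 0.0008, 0.1784], [0.0006, -1.0, 0.0075]]
wrist_force [1.7437, -0.0051, 2.8577]
finger_gap 0.0297
```

View pics/top2c.png

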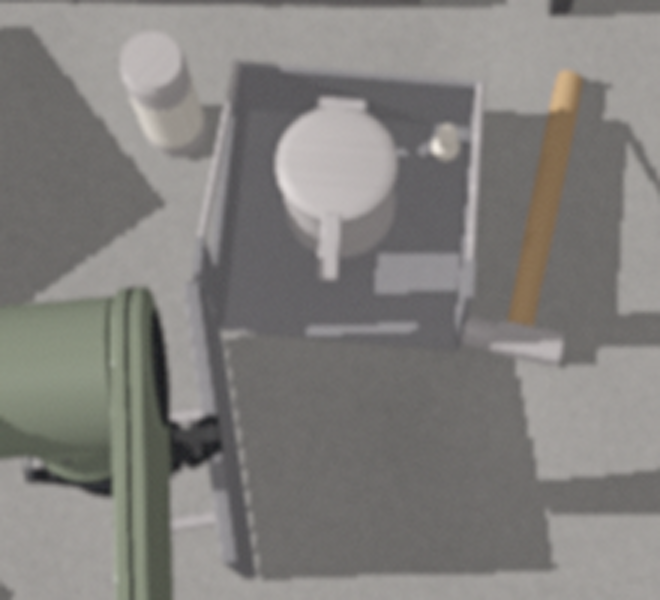

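Run:
```python
from h import *
c=grab('side','side2');cv2.imwrite('pics/side2c.png',cv2.resize(c['pixels'][40:280,180:440],None,fx=3,fy=3,interpolation=cv2.INTER_CUBIC))
w=cloud(c); g=c['pixels'].astype(int)
m=(g[...,1]>g[...,0]+8)&(g[...,1]>g[...,2]+3)&(w[...,2]>.1)&(w[...,0]>.3)
P=w[m];print(len(P))
for a in np.arange(.3,.6,.03):
    q=P[(P[:,0]>a)&(P[:,0]<a+.03)]
    if len(q)>5: print('%.2f'%a,np.percentile(q[:,2],3).round(3),np.percentile(q[:,1],[3,97]).round(3))
T=cloud({k:v for k,v in np.load('pics/top2.npz').items()}).reshape(-1,3);T=T[~np.isnan(T).any(1)]
W=T[(T[:,0]>.62)&(T[:,0]<.685)&(abs(T[:,1]-.012)<.016)&(T[:,2]>.105)&(T[:,2]<.13)]
k=W[(W[:,0]<.675)];print('tongue',len(k),np.percentile(k,[2,50,98],axis=0).round(4).tolist())
```

```text
4942
0.30 0.537 [0.063 0.165]
0.33 0.529 [0.066 0.171]
0.36 0.521 [0.07  0.175]
0.39 0.513 [0.073 0.177]
0.42 0.429 [0.076 0.18 ]
0.45 0.427 [0.081 0.182]
0.48 0.427 [0.083 0.184]
tongue 121 [[0.632, 0.0043, 0.11], [0.6527, 0.0131, 0.1182], [0.6743, 0.0208, 0.1227]]
```

View pics/side2c.png

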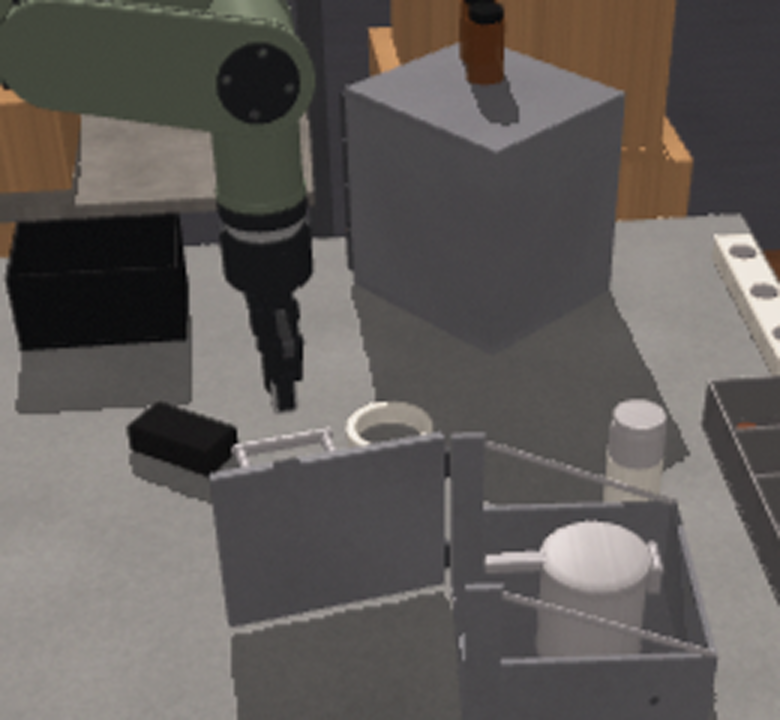

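```bash
python3 -c "
from h import *
to([.6465,.0122,.215],-93.3)"
```

```text
time 6.4667 off [158.5, 3.1, 156.9] roll 2.26 yaw now -79.73 F [0.6, 0.6, 0.4] gap 0.03 pos [0.4639, 0.1401, 0.2165]
```

Emit:
move_arm([
  [15,0,15],
  [35,0,35],
  [55,0,55],
  [77,0,77],
  [99,0,99],
  [119,0,119],
  [137,1,136],
  [150,2,149],
  [158,2,157],
  [158,2,157],
  [158,2,157],
  [158,2,157],
], claw=[0.3,0.3,0.3,0.3,0.06,0.06,0.06,0.06,0.06,0.06,0.06,0.06], roll=[0.3,0.6,0.9,1.2,1.5,1.8,2.1,2.26,2.26,2.26,2.26,2.26])

```text
time: 7.47
position: [0.6424, 0.013, 0.2094]
ee_rot: [[-0.057, -0.002, 0.998], [-0.998, 0.0, -0.057], [-0.0, -1.0, -0.002]]
wrist_force: [-0.0, 0.4, -1.1]
finger_gap: 0.0403
```

```bash
python3 -c "
from h import *
to([.6465,.0122,.0943],-93.3)
c=grab('side','side3');cv2.imwrite('pics/side3c.png',cv2.resize(c['pixels'][90:270,280:440],None,fx=3.3,fy=3.3,interpolation=cv2.INTER_CUBIC))
c=grab('top','top3');cv2.imwrite('pics/top3c.png',cv2.resize(c['pixels'][130:290,240:400],None,fx=3.5,fy=3.5,interpolation=cv2.INTER_CUBIC))
"
```

```text
time 7.4667 off [0.6, 115.1, 4.4] roll 0.01 yaw now -93.25 F [-0.0, 0.4, -1.1] gap 0.0403 pos [0.6424, 0.013, 0.2094]
```

View pics/side3c.png

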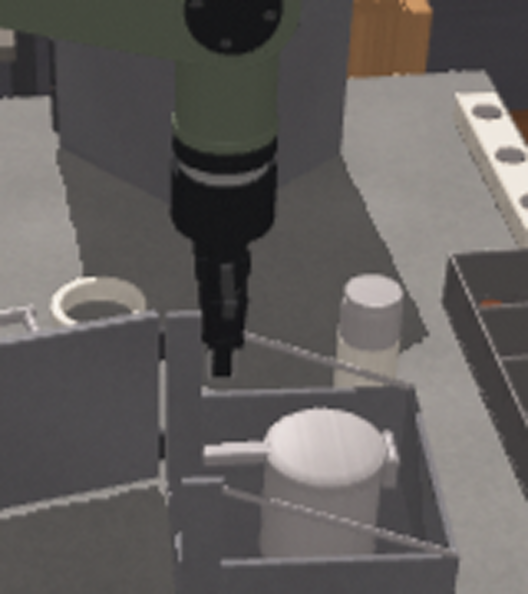

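View pics/top3c.png

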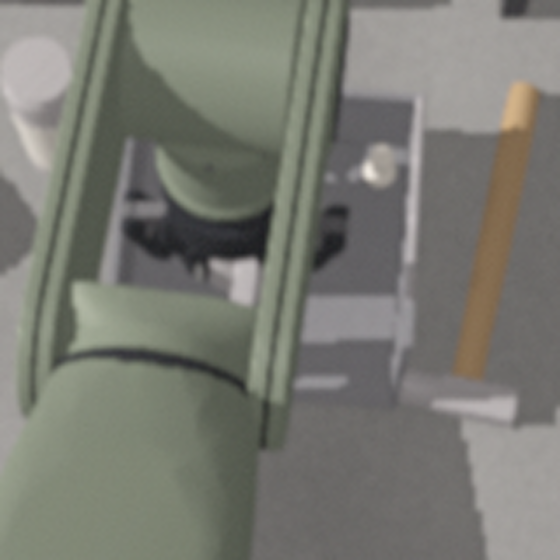

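The side crop shows the gripper at (222, 360) over the tongue at (235, 452), with the door wide open on the left. In the top crop the tongue at (243, 285) sits midway between the fingers at (155, 240) and (335, 240). I'll descend in two stages.

Emit:
move_arm([
  [0,15,2],
  [0,35,4],
  [0,50,4],
  [0,62,4],
  [0,70,4],
  [0,75,4],
  [0,75,4],
  [0,75,4],
], claw=[0.06,0.06,0.06,0.06,0.06,0.06,0.06,0.06], roll=[0,0,0,0,0,0,0,0])

```text
time: 8.23
position: [0.6475, 0.0125, 0.1358]
ee_rot: [[-0.057, 0.001, 0.998], [-0.998, -0.0, -0.057], [0.0, -1.0, 0.001]]
wrist_force: [-0.2, 0.5, 0.4]
finger_gap: 0.0402
```

```bash
python3 -c "
from h import *
to([.6465,.0122,.0943],-93.3);tilt()
c=grab('side','side4');cv2.imwrite('pics/side4c.png',cv2.resize(c['pixels'][150:270,300:420],None,fx=5,fy=5,interpolation=cv2.INTER_CUBIC))
to([.6465,.0122,.0943],-93.3)
"
```

```text
time 8.2333 off [0.3, 41.5, -1.0] roll 0.01 yaw now -93.25 F [-0.2, 0.5, 0.4] gap 0.0402 pos [0.6475, 0.0125, 0.1358]
tool y [ 7.e-04 -1.e-04 -1.e+00]
time 8.2833 off [0.2, 42.0, -1.5] roll 0.01 yaw now -93.26 F [1.5, 0.1, 0.4] gap 0.04 pos [0.648, 0.0124, 0.1363]
```

View pics/side4c.png

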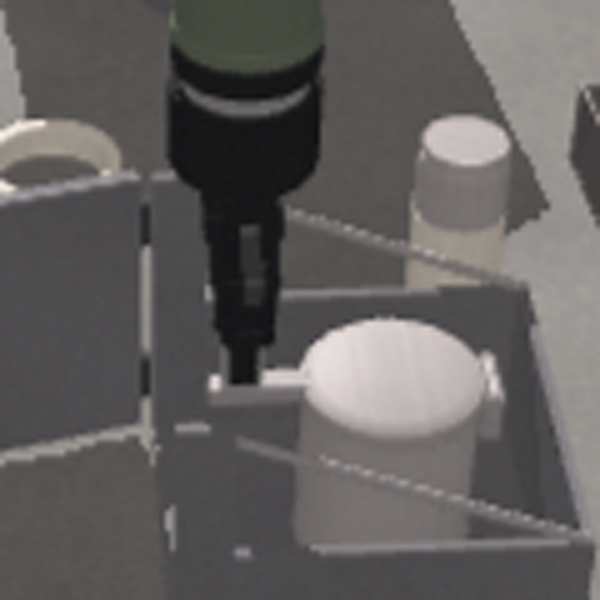

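The fingertip at (245, 385) is beside the tongue (210 to 300, 385), about 15-20 mm from its free end. I'll go down and close.

Emit:
move_arm([
  [0,10,-1],
  [0,20,-1],
  [0,30,-1],
  [0,38,-1],
  [0,41,-1],
  [0,41,-1],
  [0,41,-1],
], claw=[0.06,0.06,0.06,0.06,0.06,0.06,0.06], roll=[0,0,0,0,0,0,0])

```text
time: 8.87
position: [0.6461, 0.0124, 0.0937]
ee_rot: [[-0.057, -0.001, 0.998], [-0.998, 0.0, -0.057], [-0.0, -1.0, -0.001]]
wrist_force: [0.5, 0.1, -0.1]
finger_gap: 0.0402
```

Emit:
move_arm([
  [0,0,0],
  [0,0,0],
  [0,0,0],
  [0,0,0],
  [0,0,0],
  [0,0,0],
  [0,0,0],
], claw=[0.2,0.35,0.45,0.52,0.58,0.64,0.7], roll=[0,0,0,0,0,0,0], grip_force=25)

```text
time: 9.45
position: [0.6468, 0.0146, 0.095]
ee_rot: [[-0.057, 0.002, 0.998], [-0.998, 0.003, -0.057], [-0.003, -1.0, 0.001]]
wrist_force: [0.3, 6.7, 2.5]
finger_gap: 0.0157
```

```bash
python3 -c "
from h import *
to([.6465,.0122,.0943],-93.3);tilt()
c=grab('side','side5');cv2.imwrite('pics/side5c.png',cv2.resize(c['pixels'][150:270,300:420],None,fx=5,fy=5,interpolation=cv2.INTER_CUBIC))
to([.6465,.0122,.0943],-93.3)
"
```

```text
time 9.45 off [2.4, 0.7, -0.2] roll 0.01 yaw now -93.24 F [0.3, 6.7, 2.5] gap 0.0157 pos [0.6468, 0.0146, 0.095]
tool y [ 0.0016  0.0033 -1.    ]
time 9.5 off [2.5, 0.8, -0.2] roll 0.01 yaw now -93.23 F [0.3, 5.8, 1.8] gap 0.0154 pos [0.6468, 0.0146, 0.0951]
```

View pics/side5c.png

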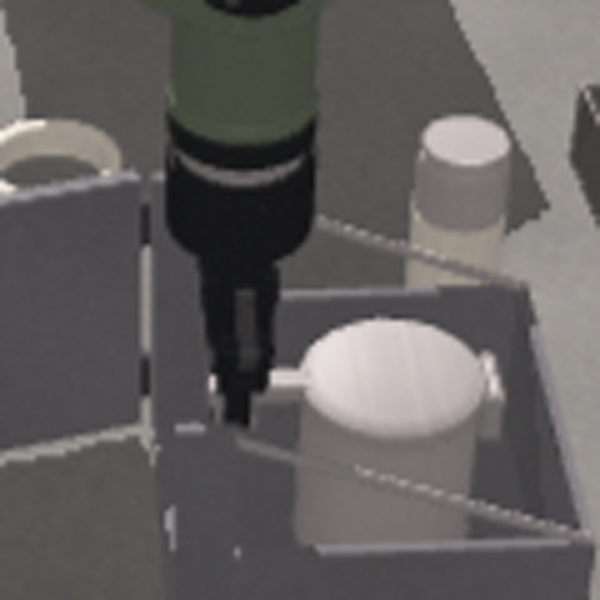

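The pinch is good: the gap is 15.7 mm and the finger at (237, 400) is over the tongue. The tongue lies 2 mm further left than I aimed, giving a 6 N side push. I'll remove that offset and firm up the grip.

Emit:
move_arm([
  [-1,0,0],
  [-2,0,0],
  [-2.4,0,0],
  [-2.4,0,0],
  [-2.4,0,0],
], claw=[0.75,0.8,0.85,0.9,0.9], roll=[0,0,0,0,0], grip_force=70)

```text
time: 9.92
position: [0.6468, 0.0147, 0.0951]
ee_rot: [[-0.057, 0.001, 0.998], [-0.998, -0.0, -0.057], [0.0, -1.0, 0.001]]
wrist_force: [-1.2, 1.8, 6.1]
finger_gap: 0.0145
```

Emit:
move_arm([
  [0,-0.5,0],
  [0,-1,0],
  [0,-1.5,0],
  [0,-2,0],
  [0,-2.5,0],
  [0,-3,0],
  [0,-3,0],
  [0,-3,0],
], claw=[0.9,0.9,0.9,0.9,0.9,0.9,0.9,0.9], roll=[0,0,0,0,0,0,0,0])

```text
time: 10.58
position: [0.6468, 0.0148, 0.0964]
ee_rot: [[-0.057, 0.001, 0.998], [-0.998, -0.0, -0.057], [-0.0, -1.0, 0.001]]
wrist_force: [5.5, 2.4, -4.2]
finger_gap: 0.0145
```

Emit:
move_arm([
  [0,-0.5,0],
  [0,-1,0],
  [0,-1.5,0],
  [0,-2,0],
  [0,-2.5,0],
  [0,-3,0],
  [0,-3,0],
  [0,-3,0],
], claw=[0.9,0.9,0.9,0.9,0.9,0.9,0.9,0.9], roll=[0,0,0,0,0,0,0,0])

```text
time: 11.25
position: [0.6468, 0.0147, 0.0977]
ee_rot: [[-0.057, 0.001, 0.998], [-0.998, 0.0, -0.057], [-0.0, -1.0, 0.001]]
wrist_force: [10.5, 0.2, -11.7]
finger_gap: 0.0149
```

Emit:
move_arm([
  [0,-0.5,0],
  [0,-1,0],
  [0,-1.5,0],
  [0,-2,0],
  [0,-2.5,0],
  [0,-3,0],
  [0,-3,0],
  [0,-3,0],
], claw=[0.9,0.9,0.9,0.9,0.9,0.9,0.9,0.9], roll=[0,0,0,0,0,0,0,0])

```text
time: 11.92
position: [0.6469, 0.0147, 0.0992]
ee_rot: [[-0.057, 0.001, 0.998], [-0.998, 0.0, -0.057], [-0.0, -1.0, 0.001]]
wrist_force: [14.3, 1.1, -18.1]
finger_gap: 0.0147
```

```bash
python3 -c "
from h import *
st();tilt()
c=grab('side','side6');cv2.imwrite('pics/side6c.png',cv2.resize(c['pixels'][150:270,300:420],None,fx=5,fy=5,interpolation=cv2.INTER_CUBIC))
"
```

```text
time 11.9167
q [-0.1111, 0.4817, 1.4645, 0.0004, 1.1947, 1.517]
position [0.6469, 0.0147, 0.0992]
ee_rot [[-0.0574, 0.0007, 0.9984], [-0.9984, 0.0003, -0.0574], [-0.0004, -1.0, 0.0006]]
wrist_force [14.308, 1.1019, -18.1032]
finger_gap 0.0147
tool y [ 7.e-04  3.e-04 -1.e+00]
```

View pics/side6c.png

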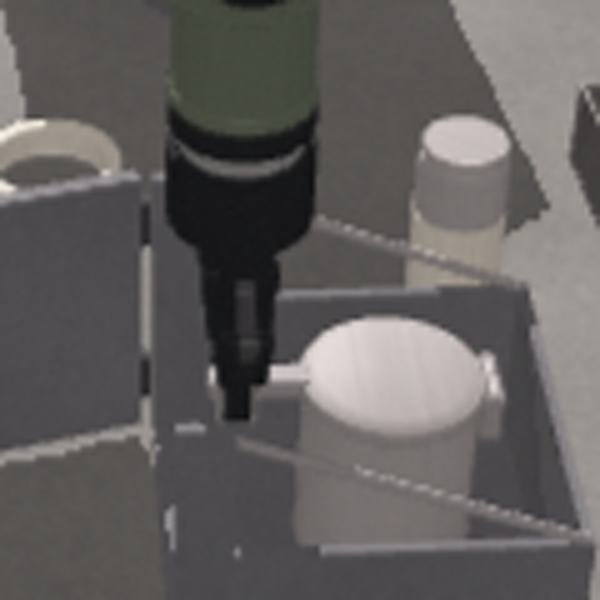

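The tongue has risen with the fingers by about 4 mm (crop row 375 against 382), so the grip isn't slipping. I'll carry on, easing the x tension.

Emit:
move_arm([
  [0,-0.5,0.5],
  [0,-1,1],
  [0,-1.5,1.5],
  [0,-2,2],
  [0,-2.5,2.3],
  [0,-3,2.5],
  [0,-3,2.5],
  [0,-3,2.5],
], claw=[0.9,0.9,0.9,0.9,0.9,0.9,0.9,0.9], roll=[0,0,0,0,0,0,0,0])

```text
time: 12.63
position: [0.6469, 0.0147, 0.1006]
ee_rot: [[-0.057, -0.006, 0.998], [-0.998, 0.001, -0.057], [-0.0, -1.0, -0.006]]
wrist_force: [10.4, 0.7, -18.1]
finger_gap: 0.0144
```

```bash
python3 -c "
from h import *
o=st();print(o['ft_torque'])
"
```

```text
time 12.6333
q [-0.1109, 0.4837, 1.4583, 0.0001, 1.2052, 1.5172]
position [0.6469, 0.0147, 0.1006]
ee_rot [[-0.0572, -0.0055, 0.9983], [-0.9984, 0.0007, -0.0572], [-0.0004, -1.0, -0.0056]]
wrist_force [10.4023, 0.7438, -18.0884]
finger_gap 0.0144
[ 0.21504894 -0.93413328  0.07229731]
```

Emit:
move_arm([
  [0,-0.5,0.5],
  [0,-1,1],
  [0,-1.5,1.5],
  [0,-2,2],
  [0,-2.5,2],
  [0,-3,2],
  [0,-3,2],
  [0,-3,2],
], claw=[0.9,0.9,0.9,0.9,0.9,0.9,0.9,0.9], roll=[0,0,0,0,0,0,0,0])

```text
time: 13.3
position: [0.648, 0.0147, 0.1089]
ee_rot: [[-0.057, -0.007, 0.998], [-0.998, 0.0, -0.057], [0.0, -1.0, -0.007]]
wrist_force: [-6.9, 1.5, -2.0]
finger_gap: 0.0144
```

Emit:
move_arm([
  [0,-0.5,0],
  [0,-1,0],
  [0,-1.5,0],
  [0,-2,0],
  [0,-2.5,0],
  [0,-3,0],
  [0,-3,0],
  [0,-3,0],
], claw=[0.9,0.9,0.9,0.9,0.9,0.9,0.9,0.9], roll=[0,0,0,0,0,0,0,0])

```text
time: 13.97
position: [0.6489, 0.0146, 0.1125]
ee_rot: [[-0.057, -0.005, 0.998], [-0.998, -0.0, -0.057], [0.0, -1.0, -0.005]]
wrist_force: [-6.1, 0.9, -4.6]
finger_gap: 0.0144
```

The seal has given, with the pull down to a few N and the lid at about 0.12 rad. Now I'll raise it smoothly along the arc to 0.28 rad.

Emit:
move_arm([
  [0,-1,0],
  [0,-2,0],
  [0,-3.5,0.3],
  [0,-5,0.6],
  [0,-6.5,0.9],
  [0,-8,1.2],
  [0,-9.5,1.5],
  [0,-11,1.8],
  [0,-12.5,2.1],
  [0,-14,2.4],
  [0,-15.5,2.7],
  [0,-17,3],
  [0,-18,3.2],
  [0,-19,3.4],
  [0,-19,3.4],
  [0,-19,3.4],
], claw=[0.9,0.9,0.9,0.9,0.9,0.9,0.9,0.9,0.9,0.9,0.9,0.9,0.9,0.9,0.9,0.9], roll=[0,0,0,0,0,0,0,0,0,0,0,0,0,0,0,0])

```text
time: 15.3
position: [0.6547, 0.0143, 0.1316]
ee_rot: [[-0.057, 0.001, 0.998], [-0.998, -0.0, -0.057], [0.0, -1.0, 0.001]]
wrist_force: [-3.5, 0.3, -4.3]
finger_gap: 0.0148
```

Run:
```python
from h import *
st()
for n in ('side','top'):
    c=grab(n,n+'7'); r=(150,270,300,420) if n=='side' else (130,290,240,400)
    cv2.imwrite(f'pics/{n}7c.png',cv2.resize(c['pixels'][r[0]:r[1],r[2]:r[3]],None,fx=4,fy=4,interpolation=cv2.INTER_CUBIC))
    w=cloud(c).reshape(-1,3); Q=w[(abs(w[:,0]-.735)<.036)&(abs(w[:,1]-.008)<.03)&(w[:,2]>.115)&(w[:,2]<.165)]
    for _ in range(3):
        k=np.polyfit(Q[:,0],Q[:,2],1); r_=Q[:,2]-np.polyval(k,Q[:,0]); Q=Q[abs(r_)<.004] 
    print(n,len(Q),'slope',k,'angle',-np.arctan(k[0]))
```

```text
time 15.3
q [-0.1101, 0.4604, 1.422, -0.0001, 1.2582, 1.5175]
position [0.6547, 0.0143, 0.1316]
ee_rot [[-0.0568, 0.0009, 0.9984], [-0.9984, -0.0002, -0.0568], [0.0001, -1.0, 0.0009]]
wrist_force [-3.5358, 0.3251, -4.3314]
finger_gap 0.0148
side 358 slope [-0.26459104  0.33029844] angle 0.25866356471178803Traceback (most recent call last):
  File "<stdin>", line 8, in <module>
    raise TypeError("expected non-empty vector for x")
TypeError: expected non-empty vector for x
```

View pics/side7c.png

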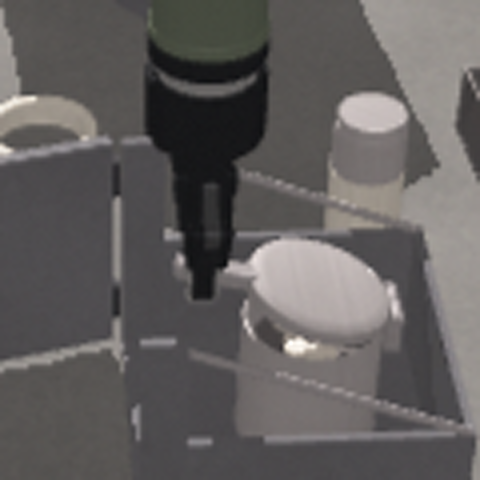

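The lid is tilted (surface centre at crop (320, 285)), the gap at the rim is visible, and the tongue is still pinched at (205, 270). Depth puts the angle at about 0.26 rad. I'll make a small raise and hold.

Emit:
move_arm([
  [0,-0.5,0],
  [0,-1,0.2],
  [0,-1.5,0.3],
  [0,-2,0.4],
  [0,-2,0.4],
  [0,-2,0.4],
  [0,-2,0.4],
  [0,-2,0.4],
  [0,-2,0.4],
  [0,-2,0.4],
  [0,-2,0.4],
  [0,-2,0.4],
], claw=[0.9,0.9,0.9,0.9,0.9,0.9,0.9,0.9,0.9,0.9,0.9,0.9], roll=[0,0,0,0,0,0,0,0,0,0,0,0])

```text
time: 16.4
position: [0.6553, 0.0143, 0.1335]
ee_rot: [[-0.057, 0.002, 0.998], [-0.998, -0.0, -0.057], [0.0, -1.0, 0.002]]
wrist_force: [2.5, 0.2, -6.0]
finger_gap: 0.0144
```

Run:
```python
from h import *
o=st(); print('qd',np.abs(o['qd']).max())
for i in range(2):
    c=grab('side','side8_%d'%i); w=cloud(c).reshape(-1,3); Q=w[(abs(w[:,0]-.735)<.036)&(abs(w[:,1]-.008)<.03)&(w[:,2]>.115)&(w[:,2]<.17)]
    for _ in range(3):
        k=np.polyfit(Q[:,0],Q[:,2],1); r_=Q[:,2]-np.polyval(k,Q[:,0]); Q=Q[abs(r_)<.004]
    print(len(Q),'angle',-np.arctan(k[0]))
cv2.imwrite('pics/side8c.png',c['pixels'])
c=grab('top','top8')
D=cloud(grab('side','side9')).reshape(-1,3)
D=D[(D[:,2]>.05)&(D[:,2]<.16)&(D[:,0]>.40)&(D[:,0]<.59)&(D[:,1]>.05)&(D[:,1]<.17)]
k=np.polyfit(D[:,0],D[:,1],1);print('door slope',k,len(D),'open',np.pi/2-.07-0-np.arctan(-k[0]) if 0 else np.arctan(k[0]))
st()
```

```text
time 16.4
q [-0.1101, 0.4592, 1.4194, 0.0, 1.2615, 1.5177]
position [0.6553, 0.0143, 0.1335]
ee_rot [[-0.0569, 0.0015, 0.9984], [-0.9984, -0.0002, -0.0569], [0.0001, -1.0, 0.0015]]
wrist_force [2.5179, 0.2129, -5.9579]
finger_gap 0.0144
qd 0.002254006066797609
355 angle 0.2758641086053137
353 angle 0.2774821130195372
door slope [ 0.18556101 -0.00127122] 2092 open 0.1834741527627313
time 16.6
q [-0.1101, 0.4593, 1.4193, 0.0001, 1.2615, 1.5177]
position [0.6553, 0.0143, 0.1335]
ee_rot [[-0.057, 0.0015, 0.9984], [-0.9984, -0.0001, -0.057], [0.0, -1.0, 0.0015]]
wrist_force [3.863, 0.075, -6.3872]
finger_gap 0.0148
```

View pics/side8c.png

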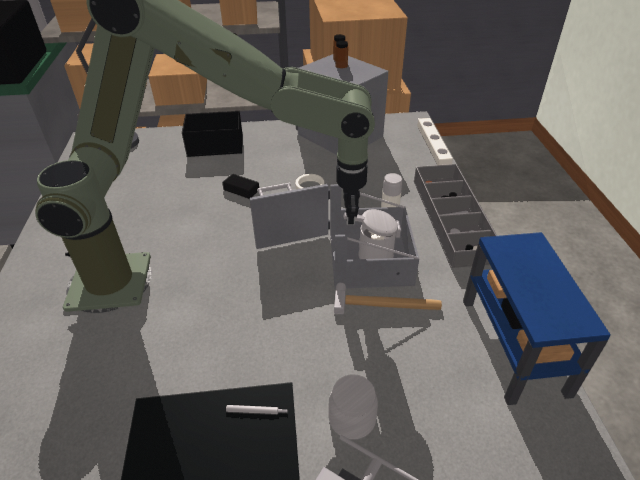

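View pics/top8.png

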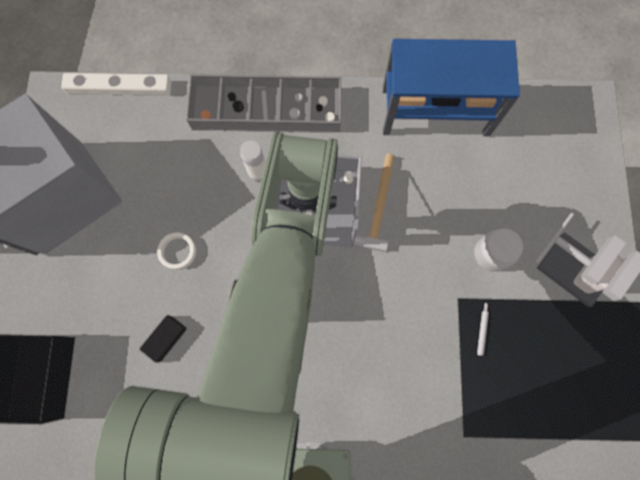

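In the side picture the lid is held ajar at (380, 222) with the tongue pinched at (352, 210), and the door is wide open at (290, 218). The hammer, spray can, tape roll, tin, pin, block and tab are where they were. I'm handing in.

```bash
python3 -c "
from h import *
ctrl.close_job(); st()"
```

```text
the job is handed in; nothing more can be done
the job is handed in; nothing more can be done
```

I swung the door open by its bar handle to about 1.3 rad and released it. I then pinched the lid's tongue and pulled up slowly until the seal gave. The measured pull peaked at about 18 N, a little above the 10–15 N expected, then fell to a few newtons. I raised the lid gently from there and handed in at 16.6 s while still holding it.

- **Lid:** two depth fits gave 0.276 and 0.277 rad (target 0.28), which puts the front edge about 30 mm above the rim. The arm was still (joint speeds about 0.002 rad/s) and the fingers held the tongue at a 14–15 mm gap. My first fit on the final raise read 0.26, so I lifted 2 mm more.
- **Door and other things:** the door stands open. By eye the bystanders had not moved; I did not measure their positions.
- **Failed check:** the top camera could not confirm the lid angle because the arm blocks its view, so that figure comes from the side camera and the arm's own position.
- **Forces:** the highest wrist force I read was about 23 N, far below the 120 N limit. About 6 N of downward pull remained at the tongue at the end, more than the lid's 1–2 N weight. That is probably grip torque and sensor offset.

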